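# Bring the spatula from its sloping rest to the level over the sample panel

### The job

First swing the magnifier's arm by its knob about a quarter turn towards the robot, well clear of the small framed sample panel, while the spatula stays in its rest. Then draw the spatula out of its sloping rest by the black grip, turn it level with the flat of the blade horizontal, and hold it still with the blade over the middle of the panel, raised about a hand's width (8 cm) above it; finish while still holding it there. Do not touch the panel, and leave the jar, loupe and weight where they stand.

Things in the scene. Friction and masses are not known exactly. Their poses are not given: they have to be found in the camera images.
- panel: small fixed sample panel lying flat, a pale wooden frame 110 x 140 x 14 mm (x, y, z) with a buff primed board let into it; origin at the centre of its underside, z up
- panel_mid (a point): centre of the panel at the height of the frame's top, 14 mm above the table
- magnifier: fixed bench magnifier: round dark foot 90 mm across, upright 16 mm post, and on it an arm that turns about the post's vertical axis, top at 194 mm; origin at the underside of the foot on the post's axis. The arm points along the body's +y at joint value 0, and is a level 12 mm round bar centred at z = 158 mm
- magnifier_hinge (a point): point on the vertical axis of the arm's hinge, at the bar's height of 158 mm
- magnifier_arm (a joint): angle of the magnifier's arm, rad, range -0.3 to 1.9: near 0 the lens is over the panel; it grows counter-clockwise seen from above, which brings the lens towards the robot and then to its right. Light friction (0.08 N m), it stays where it is left
- magnifier_knob (a point): centre of the top of the arm's black upright knob, a round peg 14 mm across standing on the bar at 125 mm from the hinge axis; the knob's free length is the 42 mm below this point (its top is 206 mm above the table)
- lens (a point): centre of the round lens at the arm's end, 180 mm from the hinge axis, 158 mm above the table; its ring is 86 mm across
- rest: fixed tool rest: dark base plate 130 x 80 x 10 mm that carries a square aluminium sleeve (11 mm inside, 17 mm outside, 70 mm long, open at both ends) sloping 40 degrees: from its mouth it runs down along the body's +x. Origin at the underside, z up; sleeve axis in the body's x-z plane
- rest_mouth (a point): centre of the sleeve's upper mouth, 105 mm above the table and 30 mm towards the body's -x
- spatula: loose spatula, 60 g: black grip 16 mm wide (x), 17 high (z), y = +4 to +82 mm; 8 mm shaft, then flat blade (8 x 2 mm) to y = -82. y axis runs blade to grip end, z is normal to the blade (up when level); origin on the level of the grip's underside, axis at z = 8. Starts 86 mm deep in the sleeve, shoulder on its mouth, grip up and towards the robot, sloping 40 degrees within 5 (1.5 mm play)
- spatula_grip (a point): middle of the black grip, on its axis (spatula y = +39 mm, z = 8.5 mm): the place to take it across its 16 mm width; the centre of mass is within about 15 mm of it
- blade (a point): middle of the flat blade (spatula y = -68 mm, z = 9 mm), 14 mm from its end, 107 mm from the middle of the grip
- jar: loose bystander: screw-cap pigment jar, 42 mm across, 55 mm high; origin at the centre of its underside
- loupe: loose bystander: black eye loupe standing on its rim, 37 mm across, 38 mm high; origin at the centre of its underside
- weight: loose bystander: brown round weight, 41 mm across, 32 mm high; origin at the centre of its underside

How it is judged:
By the outcome, as a careful person would: the job done as asked, in the order asked, and still so for the second after the job is handed in, while the arm keeps its last pose, push and grip.
It also fails if it takes over 54 s, if anything falls off the work surface, if the arm or the gripper's body presses on something with over 40 N, if the wrist force passes 120 N, or if a joint passes its speed limit or range.

### The arm

A 6-joint arm with a two-finger parallel gripper is mounted at the origin on a cart in front of the work surface, level with it; the furniture and walls round the work are solid. World frame = base frame: x ahead of the robot, y to its left, z up, the work surface at z = 0. Lengths are in mm, angles in rad, forces in N, time in s.
With the tool pointing down it reaches from about 275 to 775 mm from the base axis. Payload 14.6 kg.
Tool frame: the origin (TCP) lies at the very end of the fingers, on their centre line; the grasp point (between the pads) lies grip_point_offset behind it (grip_point_offset is the distance from the TCP to the grasp point, in mm); z points along the fingers, y is the line along which they close (so a half turn about z gives the same grasp; the last joint's range is limited). The gripper opens to 85 mm and grips with 20 to 120 N. Pads are 22 mm wide; open, the fingers measure 114 mm over their backs; the gripper's body (76 mm by 85 mm) begins 54 mm behind the grasp point. The pads swing forward as they close: fully open they stand 13 mm farther back than shut.
Start: joints at [-1.503, 0.263, -0.048, 1.259, 0, 1.415], TCP at [115.998, -512.028, 231.278] pointing down, gripper open.
Joint ranges: [-2.65, 2.65], [-0.89, 1.7], [-1.18, 1.37], [-2.13, 2.11], [-1.35, 1.29], [-3.14, 3.14]. Speed limits (rad/s): [1.89, 1.89, 2.57, 2.79, 3.14, 3.14].

### API

Orientations are given as [roll, pitch, yaw] about the fixed x, y, z axes, in that order (R = Rz(yaw) Ry(pitch) Rx(roll)).
In Python, from bench import move_to, move_straight, goto_joints, gripper_to, pause, solve_ik, camera, PlanningError, sign_off, trace, current_time_s, current_qpos, current_qvel, current_joint_efforts, current_eef_pos, current_eef_rot, current_ft_force, current_moment, current_grip_width, current_grasp_force, grip_point_offset gives the robot as it stands. Calls block until the motion is done:
- move_to(position, orientation): joint-space move of the TCP to a pose.
- move_straight(position, rotation=None, rate=150): straight line of the TCP; rotation=None keeps the orientation; rate is the mean speed in mm/s.
- goto_joints(angles): joint-space move.
- gripper_to(opening, strength=None): opening from 0.0 (shut) to 1.0 (fully open); strength is the grip in N (None keeps the last); returns when the fingers have stopped.
- pause(seconds).
- solve_ik(position, orientation): joint angles nearest the present ones, or None.
- camera(name): name is "side" or "top" or "wrist"; returns a dict with "img" (420x560x3 uint8, blue, green, red), "z_map" (420x560 float32, mm along the optical axis (not along the pixel's ray), 0 where there is no reading), "fx", "fy", "cx", "cy" (pixels), "k1" (the pictures are not rectified: a ray, as slopes to the right and down, at radius r is drawn at 1 + k1 r^2 times it, then the intrinsics apply), "world_from_camera" (4x4, takes a point from camera to world coordinates). Camera axes: x right, y up, looking along -z (the intrinsics and any distortion apply to the point x, -y, -z); pixel columns grow to the right and rows downward; lengths in mm; the calibration is good to about 2 mm. A picture is of the moment at which its call begins.
A pose or a line that the arm cannot do raises PlanningError and nothing moves.
- sign_off(): hands the job in; it is judged then, once.
Trained networks look in a picture, given as the dict that the camera call returned (one of the last four; its "shot" number tells which), for a name from the list of things; names that differ only in an ending like _2 or _b are one class to them, and where a whole thing is asked for, a point or a joint stands for the part that bears it (a point fixed in the world has none). Each returns a list of dicts, best first, with "confidence" (0 to 1); they miss things now and then, are a little off and sometimes report something else, mostly with a low value. They report only what shows in the picture. A call takes as long as a camera call.
- trace(name, picture): "pixels" (420x560 bool, what is visible of it) and "bbox" ([left, top, right, bottom] in pixels, round what is visible of it).
Readings, each from a call of its own:
- current_time_s(): time.
- current_qpos(): joint angles.
- current_qvel(): joint speeds.
- current_joint_efforts(): joint torques, N m.
- current_eef_pos(): TCP position.
- current_eef_rot(): TCP orientation.
- current_ft_force(): force on the tool from outside, world axes, zero at the start.
- current_moment(): the same for the moment, N m.
- current_grip_width(): opening from 0.0 (shut) to 1.0 (fully open).
- current_grasp_force(): force on a finger pad.
Only numpy, scipy, OpenCV 4.12 (cv2) and the standard library are available. Lean on these libraries where they do the work, as an engineer would, in place of code of your own. Each camera call takes 0.05 s, during which the arm holds its last target. There are 200 camera calls.

## Working session

There is one attempt and no reset: what is moved stays moved. The work goes in short steps, each a Python script; the robot and the scene stay as the last script left them, time stands still between calls to the robot, and variables do not carry over. Pictures are saved under pics/ and viewed, at most 10 in all, crops included, and the job is handed in when it is done.

```bash
mkdir -p pics; ls
cat > h.py <<'E'
import numpy as np, cv2
from bench import *
def cloud(p):
    h,w=p["z_map"].shape
    u,v=np.meshgrid(np.arange(w),np.arange(h))
    xd=(u-p["cx"])/p["fx"]; yd=(v-p["cy"])/p["fy"]
    x,y=xd.copy(),yd.copy()
    for _ in range(10):
        f=1+p["k1"]*(x*x+y*y); x,y=xd/f,yd/f
    z=p["z_map"]; P=np.stack([x*z,-y*z,-z,np.ones_like(z)],-1)@np.asarray(p["world_from_camera"]).T
    P=P[...,:3]; P[z<=0]=np.nan
    return P
E
python3 - <<'E'
from h import *
print(grip_point_offset, current_time_s(), current_eef_rot())
ims=[]
for n in ["top","side"]:
    p=camera(n); cv2.imwrite(f"pics/{n}0.png",p["img"]); C=cloud(p)
    print(n,np.round(p["world_from_camera"],2).tolist())
    for o in ["panel","magnifier","magnifier_knob","lens","rest","spatula","spatula_grip","blade","jar","loupe","weight"]:
        t=trace(o,p)
        for d in t[:1]:
            m=d["pixels"]; Q=C[m]; Q=Q[~np.isnan(Q[:,0])]
            if len(Q): print(o,round(d["confidence"],2),d["bbox"],m.sum(),np.round(np.median(Q,0)),np.round(np.percentile(Q,3,axis=0)),np.round(np.percentile(Q,97,axis=0)))
E
```

```text
bench.py
pics
18.700000000000003 0.0 [-3.14059089e+00 -1.75780337e-04  2.22807209e-01]
top [[-0.03, 1.0, -0.09, 482.77], [-1.0, -0.03, 0.02, 14.35], [0.02, 0.09, 1.0, 1119.07], [0.0, 0.0, 0.0, 1.0]]
panel 0.59 [251.5, 183.7, 314.1, 236.0] 1242 [606.   6.  12.] [540. -94.   6.] [655.  42.  17.]
magnifier 0.71 [271.1, 182.5, 380.4, 229.2] 2562 [594. -78. 159.] [ 545. -234.   10.] [645.   2. 192.]
magnifier_knob 0.78 [268.9, 183.0, 381.4, 229.2] 1653 [588. -43. 160.] [ 545. -204.  156.] [615.   5. 193.]
lens 0.88 [267.7, 183.8, 381.6, 227.5] 1858 [590. -45. 160.] [ 543. -206.   13.] [620.   6. 193.]
rest 0.97 [146.5, 197.3, 184.9, 250.7] 1688 [571. 253.  10.] [511. 221.   4.] [631. 298. 106.]
spatula 0.6 [151.5, 226.9, 163.2, 260.6] 150 [514. 258. 130.] [486. 253. 113.] [543. 264. 151.]
spatula_grip 0.74 [147.7, 205.1, 161.3, 263.4] 226 [516. 258. 128.] [482. 253.  10.] [609. 275. 151.]
blade 0.65 [151.6, 202.9, 163.6, 258.9] 221 [514. 258. 130.] [482. 253.  56.] [571. 266. 151.]
jar 0.65 [361.1, 233.3, 380.0, 251.9] 310 [ 509. -226.   53.] [ 491. -249.   13.] [ 527. -211.   58.]
loupe 
[... 687 characters left out ...]
2.] [622.   4. 198.]
rest 0.64 [248.0, 159.5, 298.5, 206.3] 898 [560. 255.  12.] [512. 222.   5.] [616. 294. 103.]
spatula 0.51 [232.1, 148.2, 263.6, 167.3] 223 [517. 257. 125.] [485. 251.  -1.] [548. 508. 148.]
spatula_grip 0.59 [230.8, 146.2, 261.8, 162.9] 214 [514. 257. 126.] [484. 251.   0.] [545. 509. 148.]
blade 0.7 [233.1, 146.6, 264.2, 163.9] 188 [515. 256. 128.] [485. 251. 104.] [544. 264. 148.]
jar 0.84 [255.1, 313.2, 281.0, 356.2] 874 [ 510. -245.   42.] [ 492. -252.    5.] [ 529. -216.   56.]
loupe 0.83 [206.5, 253.8, 220.8, 278.1] 382 [423. -31.  27.] [408. -37.   2.] [438.  -7.  38.]
weight 0.81 [219.2, 228.9, 236.1, 251.7] 368 [454.  71.  24.] [436.  62.   1.] [474.  97.  32.]
```

```bash
python3 - <<'E'
import cv2
a=cv2.imread("pics/top0.png")[150:300,120:400]; cv2.imwrite("pics/topc.png",cv2.resize(a,(784,420),interpolation=cv2.INTER_CUBIC))
a=cv2.imread("pics/side0.png")[120:380,190:370]; cv2.imwrite("pics/sidec.png",cv2.resize(a,None,fx=2.3,fy=2.3,interpolation=cv2.INTER_CUBIC))
E
python3 - <<'E'
from h import *
for n in ["top","side"]:
    p=camera(n); C=cloud(p)
    # spatula grip
    x,y,z=C[...,0],C[...,1],C[...,2]
    g=p["img"].max(-1)
    m=(x>470)&(x<550)&(y>235)&(y<285)&(z>100)&(g<90)
    Q=C[m]; c=Q.mean(0); U,S,V=np.linalg.svd(Q-c,full_matrices=False)
    t=(Q-c)@V[0]
    print(n,"grip",len(Q),c,V,t.min(),t.max(),Q.min(0),Q.max(0))
    m=(x>500)&(x<560)&(y>235)&(y<285)&(z>60)&(g>=90); Q=C[m]; print("sleeve",len(Q),np.median(Q,0),Q.min(0),Q.max(0))
    m=(z>170)&(x>500)&(x<700)&(y<50)&(y>-280)
    for q,gg in zip(C[m],g[m]): print(np.round(q),gg,end=" ")
    print()
    m=(abs(z-160)<8)&(x>500)&(x<700)&(y<50)&(y>-280); Q=C[m]
    for yy in range(-200,20,12):
        s=Q[abs(Q[:,1]-yy)<6]
        if len(s): print(yy,len(s),np.round([s[:,0].min(),s[:,0].max(),s[:,2].mean()],1))
    m=(abs(z-13)<5)&(x>500)&(x<700)&(y<80)&(y>-180)&(g>110); Q=C[m]
    print("panel",np.percentile(Q,[1,99],axis=0), cv2.minAreaRect(Q[:,:2].astype(np.float32)))
E
```

```text
top grip 191 [514.30321183 258.03858569 129.84087996] [[-0.83173263  0.0028127   0.55516928]
 [ 0.18670448  0.94316079  0.27493483]
 [-0.52284059  0.33232486 -0.78498274]] -42.53574210217979 39.33849974585067 [479.91126505 250.73168546 102.21415457] [549.68392167 266.19845478 153.68963634]
sleeve 51 [552.07093505 260.3842332  107.07673074] [501.27825471 251.40065101  98.3272829 ] [559.45940396 268.61841737 136.05232236]
[ 624. -204.  185.] 98 [ 624. -206.  184.] 99 [ 624. -209.  184.] 101 [ 624. -211.  183.] 95 [ 623. -200.  182.] 94 [ 622. -202.  184.] 48 [ 622. -204.  183.] 16 [ 622. -206.  187.] 64 [ 621. -206.  193.] 77 [ 621. -209.  191.] 70 [ 622. -213.  184.] 68 [ 622. -215.  183.] 88 [ 622. -198.  172.] 99 [ 620. -198.  185.] 51 [ 620. -200.  185.] 21 [ 620. -202.  186.] 12 [ 619. -202.  193.] 102 [ 619. -204.  194.] 139 [ 618. -206.  195.] 145 [ 619. -209.  191.] 140 [ 619. -211.  189.] 137 [ 618. -212.  194.] 93 [ 620. -217.  183.] 106 [ 619. -196.  182.] 26 [ 618. -198.  184.] 22 [ 618. -199.  186.] 29 [ 617. -200.  194.] 93 [ 617. -202.  194.] 148 [ 617. -205.  190.] 159 
[... 13726 characters left out ...]
.7 156.5]
-188 5 [603.7 605.3 160.2]
-176 20 [600.5 607.1 160.7]
-164 33 [599.1 610.1 161.5]
-152 32 [597.4 609.6 161.9]
-140 29 [595.3 606.6 161.7]
-128 29 [592.7 603.8 161.6]
-116 32 [590.6 602.2 161.7]
-104 28 [588.2 599.  162.1]
-92 43 [585.2 598.1 163. ]
-80 7 [583.2 597.  162.1]
-68 87 [555.4 605.8 159.2]
-56 109 [543.9 615.2 160.1]
-44 118 [539.2 620.4 160.1]
-32 114 [538.4 621.7 160. ]
-20 117 [539.1 621.8 160. ]
-8 101 [542.  615.7 160.2]
4 92 [553.1 607.4 160.7]
16 3 [585.9 589.7 161.3]
panel [[ 536.99881675 -165.35350775    8.11494   ]
 [ 637.7489392    46.79128765   16.12905514]] ((588.7735595703125, -65.2191390991211), (109.90918731689453, 233.2803192138672), 2.4668726921081543)
```

View pics/topc.png

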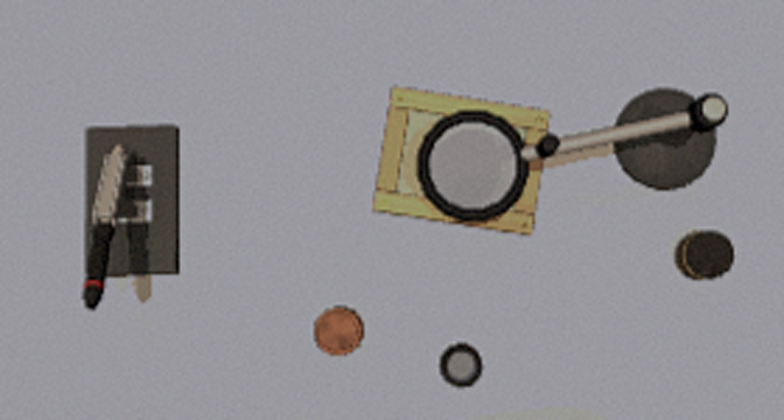

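View pics/sidec.png

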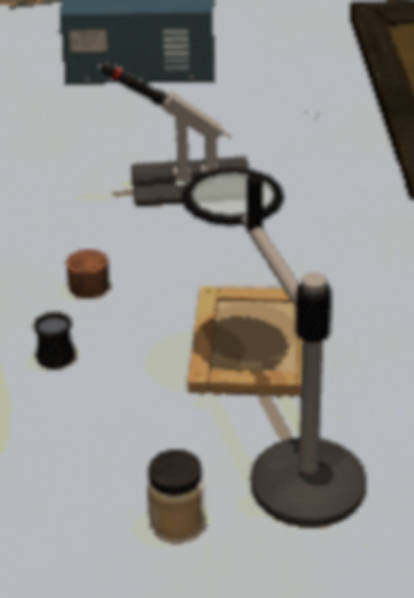

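Run:
```python
from h import *
pi=np.pi
H=np.array([613.5,-206.7]); K=np.array([590.1,-84.3]); r=np.linalg.norm(K-H); a0=np.arctan2(*(K-H)[::-1]); print(r,np.degrees(a0))
def pose(da,z): a=a0+da; return [*(H+r*np.array([np.cos(a),np.sin(a)])),z],[pi,0,a]   # closing line tangential
R=lambda da:[pi,0,(a0+da+pi)%(2*pi)-pi]
move_to(pose(0,245)[0],R(0)); print(current_qpos())
gripper_to(0.6)
move_straight(pose(0,171)[0],rate=100); print(current_ft_force())
gripper_to(0.24,20); print(current_grip_width(),current_grasp_force(),current_ft_force())
n=8; D=np.radians(92)
for i in range(1,n+1):
    move_straight(pose(D*i/n,171)[0],R(D*i/n),rate=90)
    print(np.round(current_ft_force(),1),np.round(current_qpos()[5],2),current_time_s())
gripper_to(0.5); p=pose(D,171)[0]
move_straight([p[0],p[1],260],rate=150)
print(current_time_s())
p=camera("top"); cv2.imwrite("pics/top1.png",cv2.resize(p["img"][150:330,120:420],None,fx=2.6,fy=2.6)); C=cloud(p)
```

```text
124.61669230083102 100.82301122620709
[-2.79915682e-01  3.85086087e-01  1.71794649e-01  1.35751125e+00
 -1.24567511e-04  1.10340681e+00]
[0.06104537 1.02322548 0.30851348]
0.240593370777452 0.0 [-0.57143003  0.81459708 -0.29486855]
[ 0.6 -0.5  0.6] 0.88 5.725
[ 0.4 -0.8  1.1] 0.65 6.15
[ 0.4  0.2 -0.4] 0.41 6.575
[0.1 0.8 0.2] 0.16 7.0
[0.7 0.7 0.1] -0.08 7.425
[-1.  -0.3  0.4] -0.33 7.85
[-0.1  0.4  0.1] -0.58 8.275
[-0.7 -0.4 -0.3] -0.81 8.7
9.7833
```

View pics/top1.png

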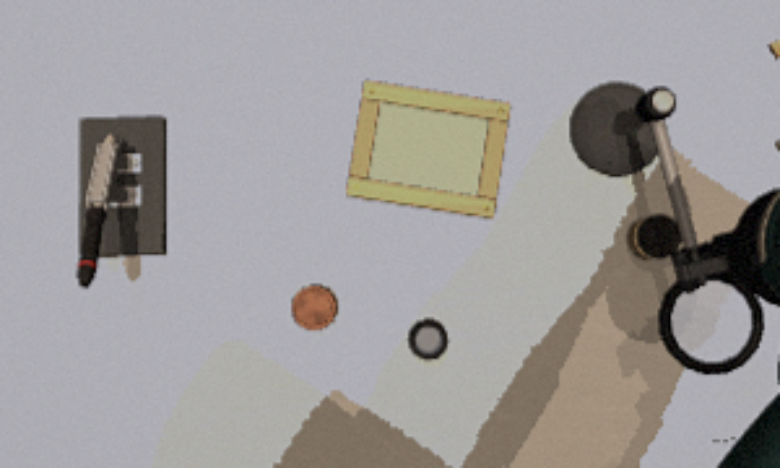

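The arm now points at the robot (lens at crop 711,323), the panel (centre about 428,148) is clear, and the bystanders are unmoved. Next I measure the panel and look at the grip with the wrist camera.

Run:
```python
from h import *
pi=np.pi
for n in ["top","side"]:
    p=camera(n); C=cloud(p); t=trace("panel",p)[0]; Q=C[t["pixels"]]; Q=Q[(Q[:,2]>9)&(Q[:,2]<20)]
    print(n,t["confidence"],cv2.minAreaRect(Q[:,:2].astype(np.float32)),Q[:,2].mean(),np.percentile(Q,[1,99],axis=0)[:,:2].mean(0))
gripper_to(0.5)
move_to([430,60,330],[pi,0,pi]) 
move_to([510,258,230],[pi,0,pi]); print(current_qpos(),current_time_s())
for n in ["wrist","top","side"]:
    p=camera(n); C=cloud(p); cv2.imwrite(f"pics/{n}2.png",p["img"])
    x,y,z=C[...,0],C[...,1],C[...,2]; g=p["img"].max(-1)
    m=(x>465)&(x<560)&(y>235)&(y<285)&(z>95)&(z<170)&(g<90); Q=C[m]
    if len(Q)<30: print(n,len(Q)); continue
    for xx in range(470,560,8):
        s=Q[abs(Q[:,0]-xx)<4]
        if len(s)>4: print(n,xx,len(s),np.round([s[:,1].min(),s[:,1].max(),s[:,1].mean(),np.percentile(s[:,2],90),s[:,2].mean()],1))
```

```text
top 0.64 ((597.7555541992188, -27.3916015625), (140.0305633544922, 109.96151733398438), 79.57550811767578) 12.403533263983071 [597.00587381 -27.91299598]
side 0.69 ((592.044921875, -26.263687133789062), (145.72100830078125, 94.12083435058594), 79.43001556396484) 12.228111038809672 [588.83145464 -26.92621997]
[ 3.24072471e-01  3.43446468e-01  6.79285697e-02  1.29487173e+00
 -3.35514142e-04  3.24790073e-01] 12.3667
wrist 478 96 [256.9 266.6 261.7 150.9 148.6]
wrist 486 201 [254.8 268.2 261.5 150.5 148.5]
wrist 494 193 [254.7 269.2 261.7 148.3 145.1]
wrist 502 152 [254.6 268.7 261.4 142.8 139.4]
wrist 510 141 [255.3 268.4 261.6 137.2 134.2]
wrist 518 129 [255.3 268.7 261.8 131.2 128.5]
wrist 526 105 [255.2 268.2 261.5 125.8 123. ]
wrist 534 140 [253.4 269.5 261.5 119.1 115.8]
wrist 542 111 [253.3 269.9 261.1 115.8 112.9]
wrist 550 151 [253.3 269.8 261.2 111.1 108.5]
wrist 558 77 [253.3 270.1 261.4 108.  106. ]
top 486 21 [254.2 263.6 258.3 151.3 148. ]
top 494 28 [252.7 264.4 258.  148.5 144.4]
top 502 7 [252.8 261.5 256.9 145.3 141.6]
top 534 19 [252.  265.5 258.7 119.3 115.9]
top 542 35 [250.8 268.  257.8 116.4 110.3]
top 550 26 [250.9 267.8 257.7 111.  106.2]
top 558 22 [251.  268.4 260.  107.6 105.2]
side 486 18 [253.3 264.1 257.8 149.5 145. ]
side 494 25 [249.9 263.7 256.4 148.1 142.4]
side 502 23 [251.6 260.6 255.4 143.7 136.8]
side 510 24 [251.3 262.3 256.2 137.  131.7]
side 518 24 [249.3 265.  256.1 132.2 125. ]
side 526 24 [251.  263.2 256.8 127.2 120.5]
side 534 19 [250.7 258.9 255.1 116.6 111.8]
side 542 20 [250.6 262.9 255.9 113.3 107.8]
side 550 22 [247.6 269.2 255.4 107.9 103.6]
side 558 15 [249.6 256.9 253.4 107.8 102.4]
```

View pics/wrist2.png

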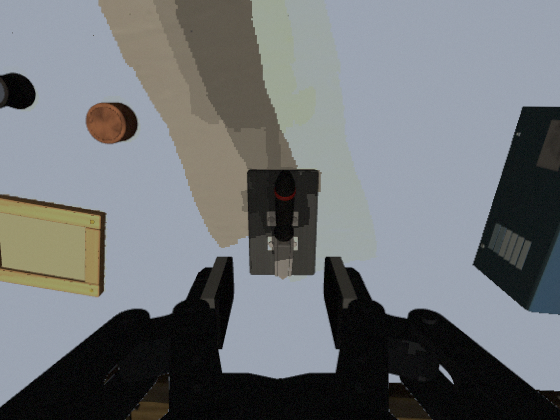

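The wrist view has the grip at about column 285, rows 172–240, between the fingers (mid column 279), so it lies along x at y≈261. The panel centre is (597.7, -27.4).

Run:
```python
from h import *
move_straight([513,261,150],rate=150)
p=camera("wrist"); cv2.imwrite("pics/wrist3.png",p["img"][100:])
move_straight([513,261,104.5],rate=100); f0=current_ft_force(); print(f0)
gripper_to(0.1,20)
for i in range(4):
    f=current_ft_force(); print(i,current_eef_pos(),np.round(f,1),np.round(current_moment(),2),current_grip_width(),current_grasp_force(),current_time_s())
    if abs(f[1])<3 or i==3: break
    q=current_eef_pos(); gripper_to(0.3); move_straight([513,q[1]+np.sign(f[1])*1.2,104.5],rate=30); gripper_to(0.1,20)
p=camera("wrist"); cv2.imwrite("pics/wrist4.png",p["img"][100:])
```

```text
[ 0.29582181 -0.61937606  0.26885787]
0 [513.32051632 261.11171997 105.05020497] [-1.   0.1  4.6] [-0.13 -0.1   0.01] 0.19298664336443555 26.92386031150818 14.2
```

View pics/wrist4.png

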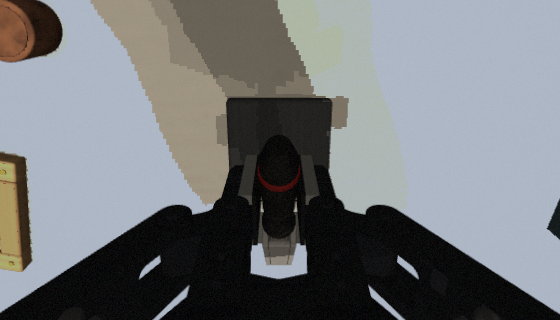

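The grip is held between the pads (columns 252–315, rows 140–240) at width 16.4 mm with no side force. Now drawing it out.

Run:
```python
from h import *
gripper_to(0.1,60)
q=np.array(current_eef_pos()); t=np.radians(36.5); a=np.array([-np.cos(t),0,np.sin(t)])
for d in [5,15,30,50,70,100]:
    move_straight(list(q+a*d),rate=60); f=current_ft_force(); print(d,np.round(f,1),np.round(current_moment(),2),current_grip_width())
    if np.linalg.norm(f)>35: break
print(current_time_s())
for n in ["side","top"]:
    p=camera(n); C=cloud(p); cv2.imwrite(f"pics/{n}5.png",cv2.resize(p["img"][100:280,120:340],None,fx=3,fy=3))
```

```text
5 [0.8 0.1 1.3] [-0.02 -0.05 -0.  ] 0.1893296567830401
15 [ 0.  -1.  -0.9] [ 0.02 -0.04 -0.04] 0.1842321527158726
30 [ 0.5 -1.   0.2] [0.01 0.01 0.01] 0.18337209613788014
50 [ 0.1  0.7 -0.5] [ 0.05 -0.08  0.03] 0.18828785711759416
70 [ 0.1 -0.1 -0.8] [ 0.06 -0.01 -0.  ] 0.1900355470331249
100 [ 0.2  0.2 -1.4] [ 0.03  0.05 -0.01] 0.18355588815610327
17.05
```

View pics/side5.png

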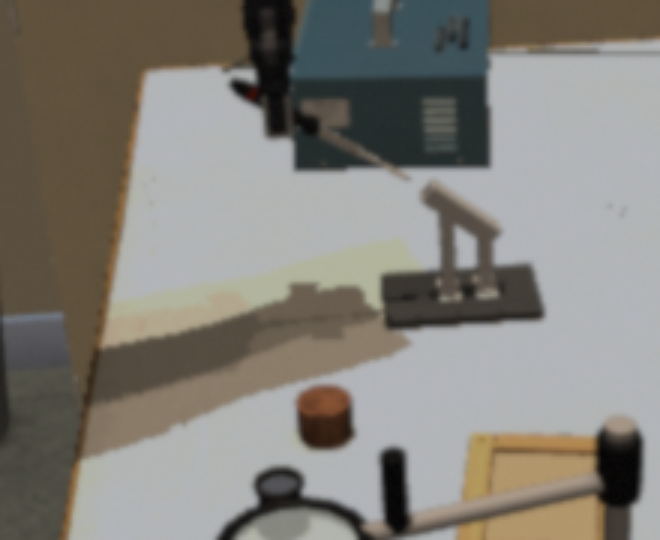

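Clean withdrawal: the blade tip (crop 410,180) is clear of the sleeve mouth (430,190). Moving above the panel and levelling.

```bash
cat > m.py <<'E'
from h import *
pi=np.pi
P=np.array([597.7,-27.4,94])
def tcp(off,t): # G then TCP
    G=P+np.array([-107,0,0])+off
    return list(G+18.7*np.array([np.sin(t),0,-np.cos(t)])),[pi,t,pi]
def measure(tag):
    for n in ["top","side"]:
        p=camera(n); C=cloud(p); x,y,z=C[...,0],C[...,1],C[...,2]; e=current_eef_pos()
        m=(x>e[0]+15)&(x<660)&(abs(y-e[1])<14)&(z>60)&(z<e[2]+70); Q=C[m]
        cv2.imwrite(f"pics/{n}{tag}.png",cv2.resize(p["img"][150:310,200:400],None,fx=3,fy=3))
        print(n,"eef",np.round(e,1),"xmax",np.sort(Q[:,0])[-4:] if len(Q) else None)
        for xx in range(int(e[0])+18,650,8):
            s=Q[abs(Q[:,0]-xx)<4]
            if len(s): print(xx,len(s),np.round([np.median(s[:,1]),np.ptp(s[:,1]),np.median(s[:,2])],1))
E
python3 - <<'E'
from m import *
e=current_eef_pos(); move_straight([e[0],e[1],e[2]+70],rate=150)
t=np.radians(36); p,r=tcp(np.array([0,0,80]),t); print(p,solve_ik(p,r))
move_to(p,r); p,r=tcp(np.array([0,0,20]),t); move_straight(p,rate=80); print(current_time_s(),current_qpos()); pause(.3)
measure(6); print(current_moment())
E
```

```text
[np.float64(501.6915842178693), np.float64(-27.4), np.float64(158.8713822051885)] [-0.32670778 -0.07542934 -0.89223828  0.15128503  0.189773   -0.26756262]
19.8333 [-0.32629416  0.0327245  -1.01910413 -0.08416086  0.18982493 -0.26746738]
top eef [501.8 -27.4  99.1] xmax [607.58302101 607.82059147 610.07694817 610.11664629]
519 23 [-29.3  15.3 121.5]
527 21 [-29.5  13.1 119.6]
535 12 [-28.9   6.9 118.3]
543 16 [-29.1   7.  117. ]
551 15 [-28.5   6.9 117.3]
559 9 [-28.4   4.4 120.4]
567 10 [-28.8   4.8 118.9]
575 4 [-28.9   0.3 119.8]
583 4 [-29.2   2.3 117.6]
591 12 [-29.5   4.8 117.1]
599 12 [-28.6   6.9 116.9]
607 12 [-28.8   6.8 118.2]
side eef [501.8 -27.4  99.1] xmax [609.4074543  609.85584288 611.3026063  613.37932119]
519 26 [-32.1  13.5 119. ]
527 28 [-32.3  13.2 119.9]
535 17 [-29.6   9.4 116.9]
543 18 [-29.7   7.  117.3]
551 17 [-29.1   8.8 117.9]
559 16 [-29.9   9.5 117.1]
567 11 [-29.2   5.9 117.7]
575 8 [-28.2   5.2 117.2]
583 8 [-27.6   4.5 116.6]
591 9 [-27.9   4.2 117.8]
599 10 [-27.6  12.3 117.3]
607 11 [-27.7   8.2 117.6]
615 2 [-28.3   0.7 117.3]
[ 0.01459923  0.54204545 -0.0442957 ]
```

View pics/side6.png

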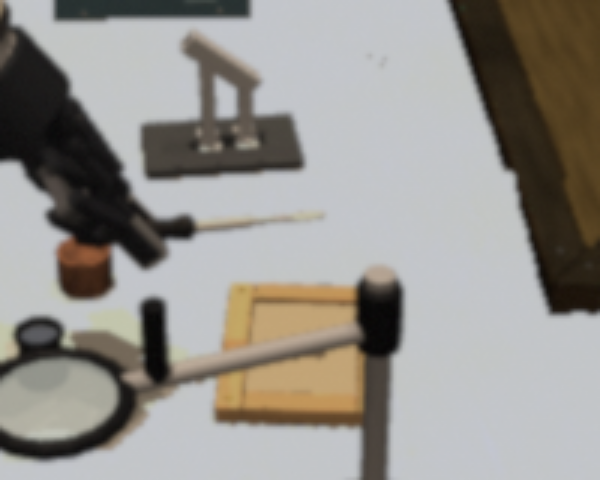

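Level to about 2° (tip slightly high), and the blade end at x≈611 puts the blade middle at about 597, as wanted. Trimming the pitch, lowering, and checking.

Run:
```python
from m import *
p,r=tcp(np.array([0.5,0.8,-1.0]),np.radians(34.5)); move_straight(p,r,rate=40); pause(1)
measure(7); print(current_time_s(),current_grip_width(),current_grasp_force(),np.abs(current_qvel()).max())
```

```text
top eef [501.8 -26.6  77.6] xmax [608.51425313 608.84615259 608.95600294 610.98268904]
519 21 [-28.1  13.5  99.4]
527 15 [-28.3  13.4  97.5]
535 15 [-28.6   6.6  95.8]
543 12 [-27.8   6.8  94.7]
551 16 [-28.1   6.9  96. ]
559 13 [-27.3   6.8  95.5]
567 8 [-28.5   4.8  95.4]
575 7 [-27.7   2.5  93.9]
583 4 [-28.1   2.3  92.8]
591 11 [-28.3   4.5  93. ]
599 11 [-28.3   6.8  93.1]
607 11 [-28.6   6.8  93.7]
side eef [501.8 -26.6  77.6] xmax [609.12394871 609.88389076 611.76094055 613.57575711]
519 25 [-32.8  13.9  97.8]
527 29 [-31.5  13.2  96.4]
535 17 [-28.8   7.7  95.2]
543 16 [-29.    9.9  95.2]
551 15 [-29.9   4.9  95.3]
559 14 [-28.5   6.5  94.8]
567 12 [-29.4  10.2  94.5]
575 8 [-28.6   5.3  94.1]
583 7 [-27.7   5.7  93.3]
591 9 [-26.    8.6  93.8]
599 9 [-27.3   5.6  94. ]
607 11 [-26.4   8.8  93.5]
615 2 [-27.3   1.1  93.3]
22.0167 0.1862385833986937 60.12684345245361 0.0018491201351286456
```

View pics/top7.png

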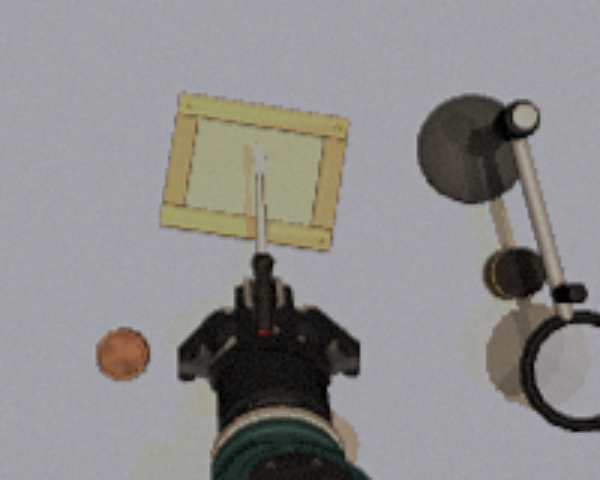

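The blade is level (shaft top at 95.3 mm, blade top at 93.5 mm, as the geometry requires), over the panel's middle (crop 258,150) at about 79 mm, and still. Handing in.

```bash
python3 -c "from bench import *; print(sign_off())"
```

```text
the job is handed in; nothing more can be done
None
```

I handed the job in: the magnifier arm is swung about a quarter turn clear of the panel, and the spatula is held still and level with its blade over the panel's middle, about 8 cm up, at about 22 s of the 54 s allowed; the result of the judging was not shown.

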